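# Bring the tinning hearth into work

## Task

Bring the tinning hearth into work: wind the blower's belt-tension handwheel clockwise by its crank handle until it comes up firm and the dial needle rests inside the thick black band, not beyond it, then, with the blast gate still shut, press the start button home, and then pull the blast gate fully open by its handle. Only after that slide every pan from the near row across to the far row so that each stands centred on a fire grate of its own; slide the pans, never lift or tip them, as they are charged. Leave everything else on the bench where it is.

Things in the scene. Friction and masses are not known exactly. Their poses are not given: they have to be found in the camera images.
- blower: Fixed blower set on a steel base 350 x 410 x 20 mm at the robot's right: green fan, blue motor, yellow belt guard, tension column, starter box, outlet duct with blast gate. Origin at bench level; x points away from the robot, y to the robot's left, z up. High parts: fan 229 mm at x 63..137, y -139..69 mm; belt guard 197 mm at x 12..46; motor box 190 mm at x 70..130, y -210..-160
- wheel_hub (a point): Centre of the top face of the black disc handwheel (112 mm across, 12 mm thick, level, axis vertical), 217 mm above the bench, 60 mm in front of and 60 mm right of the blower's origin
- crank_grip (a point): Middle of the wheel's upright crank handle: a round sleeve 18 mm thick, 44 mm tall, from 2.5 mm above the disc's top face. It spins freely on its pin 42 mm from the wheel's axis, so it can be held in a gripper of constant orientation and led round the hub in a circle. This point is 26.5 mm above wheel_hub
- tension_wheel (a joint): Angle of the handwheel in rad, growing clockwise seen from above (tightening); starts between 0 and 6, reaches the middle of the band at 20, stops at 27. The push needed at the handle rises steadily, about 2 N at angle 0, 8 N at 10, 14 N at 20, 18 N at the stop; it is self-locking and stays where it is left
- tension_needle (a joint): Angle in rad of the needle on the upward-facing tension dial (white face 76 mm across, 103 mm in front of the wheel's axis, 156 mm above the bench), clockwise from above: 0 points along the blower's +y, 1.57 along its +x, away from the robot. It equals 0.0785 x the wheel angle. The thick black band runs from 1.37 to 1.77; above 2.0 the belt is overstrained
- start_button_top (a point): Centre of the top of the white start button, 26 mm across, on the grey starter box (60 x 60 mm, 130 mm high); the button's top is 152 mm above the bench. Spring-loaded, pressed straight down
- start_button (a joint): Travel of the start button in m: 0 out, 0.006 fully pressed (about 4.5 N); it springs back
- gate_handle (a point): Point on the blast gate's upright handle, 128 mm above the bench: a steel plate 12 mm thick (blower's x), 34 mm wide (blower's y), its top edge 15 mm above this point. It stands in front of the duct: the nearest part, the flange, begins 54 mm beyond this point when shut and is 105 mm high; the starter box ends 50 mm to its right
- blast_gate (a joint): Opening of the blast gate in m: 0 shut, 0.06 fully open; slides straight towards the robot (blower's -x) against 3 N of friction and stays where it is left
- hearth: Steel hearth plate 310 x 470 mm flush with the bench at the robot's left, origin at its centre, x away from the robot, y to the robot's left. Near row (x = -67.5 mm): four pale rings where pans wait; far row (x = 67.5): four dark barred fire grates, 98 mm across; both at y = -157.5, -52.5, 52.5, 157.5. All flush: pans slide freely. Firebricks 60 mm high stand from x = 135 to 175 mm
- grate1 (a point): Centre of fire grate 1 (98 mm across, flush with the bench), counted from the robot's right to left
- grate2 (a point): Centre of fire grate 2 (98 mm across, flush with the bench), counted from the robot's right to left
- grate3 (a point): Centre of fire grate 3 (98 mm across, flush with the bench), counted from the robot's right to left
- grate4 (a point): Centre of fire grate 4 (98 mm across, flush with the bench), counted from the robot's right to left
- pan1: Tinning pan 1, one of up to four alike (absent ones read None): shallow copper pan 94 mm across, 37 mm high, 0.7 kg, with a stiff low bow over it along its own y (104 mm over its ends). Origin at the centre of its underside. The bow's flat wooden grip is centred straight above the origin at 59 mm: 14 mm thick (pan's x), 52 mm long (pan's y), 18 mm high. Dragging it takes 2 to 5 N
- pan2: Tinning pan 2, one of up to four alike (absent ones read None): shallow copper pan 94 mm across, 37 mm high, 0.7 kg, with a stiff low bow over it along its own y (104 mm over its ends). Origin at the centre of its underside. The bow's flat wooden grip is centred straight above the origin at 59 mm: 14 mm thick (pan's x), 52 mm long (pan's y), 18 mm high. Dragging it takes 2 to 5 N
- pan3: Tinning pan 3, one of up to four alike (absent ones read None): shallow copper pan 94 mm across, 37 mm high, 0.7 kg, with a stiff low bow over it along its own y (104 mm over its ends). Origin at the centre of its underside. The bow's flat wooden grip is centred straight above the origin at 59 mm: 14 mm thick (pan's x), 52 mm long (pan's y), 18 mm high. Dragging it takes 2 to 5 N
- pan4: Tinning pan 4, one of up to four alike (absent ones read None): shallow copper pan 94 mm across, 37 mm high, 0.7 kg, with a stiff low bow over it along its own y (104 mm over its ends). Origin at the centre of its underside. The bow's flat wooden grip is centred straight above the origin at 59 mm: 14 mm thick (pan's x), 52 mm long (pan's y), 18 mm high. Dragging it takes 2 to 5 N
- plate_stack: Bystander: stack of eight tinned plates, 140 mm across, 72 mm high, beyond the hearth. Origin under its centre
- ewer: Bystander: tinned jug, 116 mm across, 190 mm high, left of the hearth. Origin under its centre
- copper_bowl: Bystander: small copper bowl, 100 mm across, 35 mm high, in front of the blower. Origin under its centre
- tongs: Bystander: iron tongs 260 mm long, 42 mm wide, 13 mm high, lying between blower and hearth. Origin under the middle
- mallet: Bystander: wooden mallet 226 mm long, head 52 mm across, left of the hearth. Origin under the head's centre
- tin_ingots: Bystander: three tin ingots, 70 x 115 mm, 40 mm high, left of the hearth. Origin under the centre
There are look-alikes about, which are no part of the job. Leave any blue look-alike of the pan4 alone.

How it is judged:
On the way, in this order (a step that is already met when the one before it is completed fails the run):
1. the belt is tensioned: the dial needle rests inside the band with the wheel still and the gate shut (value of joint tension_needle between 1.37 and 1.77 rad and velocity of joint tension_wheel between -0.1 and 0.1 rad/s and value of joint blast_gate below 0.01 m), for 0.3 s.
2. the start button is pressed home with the gate still shut and the needle in the band (value of joint start_button above 0.0045 m and value of joint blast_gate below 0.01 m and value of joint tension_needle between 1.37 and 1.77 rad), for 0.05 s.
3. the blast gate is fully open (value of joint blast_gate above 0.054 m), for 0.2 s.
At the end, for the whole second after the job is handed in: The needle rests in the band (1.37 to 1.77 rad), the gate is open (at least 54 of 60 mm), every pan present stands upright and still on the hearth within 12 mm of the centre of a fire grate of its own, and no bystander has moved 30 mm (value of joint tension_needle between 1.37 and 1.77 rad and value of joint blast_gate above 0.054 m and distance of each of plate_stack, ewer, copper_bowl, tongs, mallet, tin_ingots from where it was at the start of the episode below 0.03 m and (horizontal distance between pan1 and grate1 below 0.012 m or horizontal distance between pan1 and grate2 below 0.012 m or horizontal distance between pan1 and grate3 below 0.012 m or horizontal distance between pan1 and grate4 below 0.012 m) and height (world z) of each of pan1, pan2, pan3, pan4 below 0.004 m and angle between each of pan1, pan2, pan3, pan4's own z axis and vertical below 0.08 rad and linear speed of each of pan1, pan2, pan3, pan4 below 0.02 m/s and (horizontal distance between pan2 and grate1 below 0.012 m or horizontal distance between pan2 and grate2 below 0.012 m or horizontal distance between pan2 and grate3 below 0.012 m or horizontal distance between pan2 and grate4 below 0.012 m) and (horizontal distance between pan3 and grate1 below 0.012 m or horizontal distance between pan3 and grate2 below 0.012 m or horizontal distance between pan3 and grate3 below 0.012 m or horizontal distance between pan3 and grate4 below 0.012 m) and (horizontal distance between pan4 and grate1 below 0.012 m or horizontal distance between pan4 and grate2 below 0.012 m or horizontal distance between pan4 and grate3 below 0.012 m or horizontal distance between pan4 and grate4 below 0.012 m)); the robot touches nothing.
It fails at once if a pan is lifted (15 mm) or tipped (0.35 rad) (height (world z) of any of pan1, pan2, pan3, pan4 above 0.015 m or angle between any of pan1, pan2, pan3, pan4's own z axis and vertical above 0.35 rad).
It fails at once if a pan is over a fire grate before the gate has been opened (value of joint blast_gate below 0.03 m and ((horizontal distance between pan1 and grate1 below 0.04 m or horizontal distance between pan1 and grate2 below 0.04 m or horizontal distance between pan1 and grate3 below 0.04 m or horizontal distance between pan1 and grate4 below 0.04 m) or (horizontal distance between pan2 and grate1 below 0.04 m or horizontal distance between pan2 and grate2 below 0.04 m or horizontal distance between pan2 and grate3 below 0.04 m or horizontal distance between pan2 and grate4 below 0.04 m) or (horizontal distance between pan3 and grate1 below 0.04 m or horizontal distance between pan3 and grate2 below 0.04 m or horizontal distance between pan3 and grate3 below 0.04 m or horizontal distance between pan3 and grate4 below 0.04 m) or (horizontal distance between pan4 and grate1 below 0.04 m or horizontal distance between pan4 and grate2 below 0.04 m or horizontal distance between pan4 and grate3 below 0.04 m or horizontal distance between pan4 and grate4 below 0.04 m))).
It fails at once if the belt is overstrained (needle above 2.0 rad) (value of joint tension_needle above 2 rad).
It fails at once if another thing on the bench is pushed away (50 mm) (distance of any of plate_stack, ewer, copper_bowl, tongs, mallet, tin_ingots from where it was at the start of the episode above 0.05 m).
Of pan1, pan2, pan3, pan4 only 3 to 4 are there at a start; the rules pass over those that are not, and their reading is None.
At some moment in a run one of pan1, pan2, pan3, pan4 may be knocked a few centimetres aside while the robot is not near it.
Once in a run the grip may slacken for a moment while it holds something.
It also fails if it takes over 210 s, if anything falls off the work surface, if the arm or the gripper's body presses on something with over 40 N, if the wrist force passes 120 N, or if a joint passes its speed limit or range.

## Robot

A 7-joint arm with a two-finger parallel gripper is mounted at the origin on the work surface. World frame = base frame: x ahead of the robot, y to its left, z up, the work surface at z = 0. Lengths are in m, angles in rad, forces in N, time in s.
With the tool pointing down it reaches from about 0.4 to 0.875 m from the base axis. Payload 19.3 kg.
Tool frame: the origin (TCP) lies on the centre line of the jaws, within the pads' length; the fingertips stand 8 mm ahead of it and the grasp point (between the pads) lies 11 mm behind it; z points along the fingers, y is the line along which they close (so a half turn about z gives the same grasp; the last joint's range is limited). The gripper opens to 85 mm and grips with 20 to 120 N. Pads are 22 mm wide; open, the fingers measure 114 mm over their backs; the gripper's body (76 mm by 85 mm) begins 54 mm behind the grasp point. The pads swing forward as they close: fully open they stand 13 mm farther back than shut.
Start: joints at [-1.23, 0.521, -0.036, 1.599, 0.021, 1.021, -0.113], TCP at [0.25, 0.573, 0.239] pointing down, gripper open.
Joint ranges: [-2.91, 2.91], [-0.3, 2.13], [-1.5, 1.42], [0.17, 2.43], [-1.26, 4.41], [0.16, 1.93], [-2.52, 2.52]. Speed limits (rad/s): [1.89, 1.89, 2.39, 2.39, 3.01, 3.01, 3.01].

## Interface

Orientations are given as [roll, pitch, yaw] about the fixed x, y, z axes, in that order (R = Rz(yaw) Ry(pitch) Rx(roll)).
In Python, from workcell import status, grab_frame, camera_params, bot, search_frame, silhouettes gives the robot as it stands.
- The arm moves only by the shell command python3 -m creep 'ROWS' [FORCE]. ROWS is JSON, a list of rows, each a list of 5 numbers: the shift along the tool's x, y, z in units of 60 mm (1.0 is 60 mm), then the turn about the tool's z in units of 8 degrees (1.0 is 8 degrees), then the opening, from 0 (shut) to 1 (fully open). In form: [[x, y, z, twist, hand], ...]. A call has 1 to 5 rows; each row is the pose to reach, as a shift and turn from the pose commanded when the call began, along the tool's axes at that moment; what a row does not reach only later rows make up. A row lasts 1/8 s, in which the tool goes at most 62.5 mm and 10.7 degrees, less where a joint would pass 70% of its speed; a pose out of reach is approached as far as the arm can. A call with a gripper value outside its range is refused whole. The fingers move at their own pace and stop on an object; FORCE is the grip in N (left out, the last holds). Time passes only in rows, so rows that repeat a pose let the fingers close. It gives the time, the measured TCP pose, the force, the opening and the grip force at its end, in the units of the state.
- status.observe(): the state, without advancing time (a new reading comes with each control period).
- grab_frame(name): name is "scene" or "top" or "wrist"; returns the picture (400x640x3 uint8, blue, green, red); there is no depth.
- camera_params(name): a dict with "K" (3x3 intrinsics, pixels), "k1" (the pictures are not rectified: a ray, as slopes to the right and down, at radius r is drawn at 1 + k1 r^2 times it, then the intrinsics apply), "rvec" (rotation vector, rad) and "tvec" (3), from world to camera coordinates, as OpenCV has them; the wrist camera has in their place "tool_from_camera" (4x4, takes a point from camera to tool coordinates, whose origin is the TCP and whose axes are the flange's). Camera axes: x right, y down, z forward; pixel columns grow to the right and rows downward; lengths in m; the calibration is good to about 2 mm. A picture is of the moment at which its call begins: read the wrist's pose just before it. camera_params takes no time and is no camera call.
- bot.job_done(): hands the job in; it is judged then, once.
Trained networks look in the newest picture that a camera, given by its name, has taken for a name from the list of things; names that differ only in an ending like _2 or _b are one class to them, and where a whole thing is asked for, a point or a joint stands for the part that bears it (a point fixed in the world has none). Each returns a list of dicts, best first, with "p" (0 to 1); they miss things now and then, are a little off and sometimes report something else, mostly with a low value. They report only what shows in the picture. A call takes as long as a camera call. They do not tell look-alikes from the thing itself.
- search_frame(camera, name): "extent" ([left, top, right, bottom] as shares, 0 to 1, of the picture: columns of its width, rows of its height, round what is visible of it).
- silhouettes(camera, name): "mask" (400x640 bool, what is visible of it) and "extent" ([left, top, right, bottom] as shares, 0 to 1, of the picture: columns of its width, rows of its height, round what is visible of it).
The state is a dict: "clock": time; "qpos": joint angles; "qd": joint speeds; "joint_efforts": joint torques, N m; "position": TCP position; "tool_rot": TCP orientation; "force": force on the tool from outside, world axes, zero at the start; "moment": the same for the moment, N m; "grip_width": finger opening in m; "finger_force": force on a finger pad.
Only numpy, scipy, OpenCV 4.12 (cv2) and the standard library are available. Lean on these libraries where they do the work, as an engineer would, in place of code of your own. Each camera call takes 0.05 s, during which the arm holds its last target. There are 200 camera calls.

## Working session

There is one attempt and no reset: what is moved stays moved. The work goes in short steps, Python scripts to look and compute and a shell command to move; the robot and the scene stay as the last step left them, time stands still between calls to the robot, and variables do not carry over. Pictures are saved under pics/ and viewed, at most 14 in all, crops included, and the job is handed in when it is done.

```bash
mkdir -p pics; ls
cat > h.py <<'E'
import numpy as np, cv2
from scipy.spatial.transform import Rotation as Ro
from workcell import status, grab_frame, camera_params, bot, search_frame, silhouettes
def toolT():
    s=status.observe(); T=np.eye(4); T[:3,:3]=Ro.from_euler('xyz',s['tool_rot']).as_matrix(); T[:3,3]=s['position']; return T
def cam(name,T=None):
    p=camera_params(name); K=np.array(p['K'],float); k1=p['k1']
    if name=='wrist':
        W=(toolT() if T is None else T)@np.array(p['tool_from_camera']); R=W[:3,:3]; c=W[:3,3]
    else:
        R=cv2.Rodrigues(np.array(p['rvec'],float))[0].T; c=-R@np.array(p['tvec'],float).ravel()
    return K,k1,R,c
def pix2w(name,uv,z,T=None):
    "pixels -> world at height z"
    K,k1,R,c=cam(name,T); uv=np.atleast_2d(np.array(uv,float))
    n=cv2.undistortPoints(uv[:,None],K,np.array([k1,0,0,0,0.]))[:,0]
    d=np.c_[n,np.ones(len(n))]@R.T
    return c+d*((z-c[2])/d[:,2])[:,None]
def w2pix(name,P,T=None):
    K,k1,R,c=cam(name,T); P=np.atleast_2d(np.array(P,float))
    return cv2.projectPoints(((P-c)@R)[:,None],np.zeros(3),np.zeros(3),K,np.array([k1,0,0,0,0.]))[0][:,0]
def go(target,yaw=None):
    "shift in creep units to bring the TCP to target (from measured pose)"
    T=toolT(); d=T[:3,:3].T@(np.array(target)-T[:3,3])/0.06
    print('units',d.round(3),'yaw now',status.observe()['tool_rot'][2])
E
python3 - <<'E'
from h import *
s=status.observe(); print({k:np.round(v,3).tolist() for k,v in s.items()})
for n in('scene','top','wrist'):
    cv2.imwrite(f'pics/{n}0.png',grab_frame(n)); K,k1,R,c=cam(n); print(n,c.round(3),R[:,2].round(2),K[0,0].round(0),round(k1,3))
E
```

```text
pics
{'clock': 0.0, 'qpos': [-1.23, 0.522, -0.036, 1.6, 0.021, 1.021, -0.113], 'qd': [-0.001, 0.0, 0.0, -0.002, -0.002, -0.001, 0.001], 'joint_efforts': [-0.001, -92.713, 1.979, -36.994, 0.018, 0.008, -0.0], 'position': [0.249, 0.573, 0.239], 'tool_rot': [-3.14, 0.0, 2.731], 'force': [-0.772, -0.476, -0.039], 'moment': [0.049, 0.069, 0.024], 'finger_force': 0.0, 'grip_width': 0.085}
scene [1.54  0.184 1.111] [-0.73 -0.06 -0.68] 438.0 -0.039
top [0.365 0.106 1.375] [ 0.11 -0.01 -0.99] 414.0 -0.086
wrist [0.184 0.602 0.373] [ 0.26 -0.11 -0.96] 316.0 -0.027
```

View pics/top0.png

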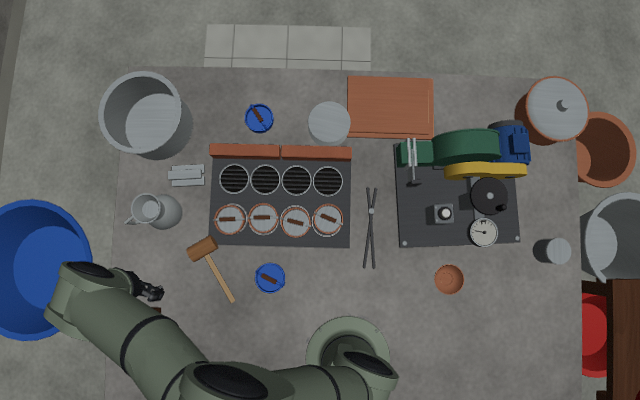

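View pics/scene0.png

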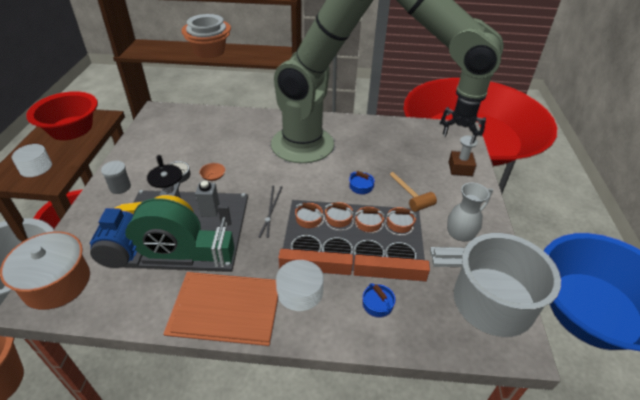

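Run:
```python
from h import *
im=grab_frame('top'); cv2.imwrite('pics/crop1.png',cv2.resize(im[120:255,385:535],None,fx=4,fy=4,interpolation=cv2.INTER_CUBIC))
for n,z in(('wheel_hub',.217),('crank_grip',.2435),('tension_needle',.156),('start_button_top',.152),('gate_handle',.143),('blower',0),('hearth',0),('pan1',.059)):
    for d in silhouettes('top',n)[:6]:
        e=np.array(d['extent'])*[640,400,640,400]; m=np.argwhere(d['mask'])[:,::-1]; c=m.mean(0)
        print(n,round(d['p'],2),e.round(0),c.round(1),m.shape[0],pix2w('top',c,z)[0].round(3))
        if n in('hearth','blower'):
            q=cv2.boxPoints(cv2.minAreaRect(m.astype(np.float32))); print(pix2w('top',q,0.0 if n=='hearth' else .02)[:,:2].round(3).tolist())
```

```text
wheel_hub 0.71 [395. 118. 532. 246.] [461. 186.] 14659 [ 0.541 -0.299  0.217]
wheel_hub 0.45 [407. 156. 423. 188.] [412.6 176.6] 219 [ 0.565 -0.159  0.217]
crank_grip 0.33 [210. 139. 349. 251.] [280.8 189.3] 11454 [0.514 0.212 0.244]
tension_needle 0.58 [208. 143. 351. 249.] [280.7 189.4] 11514 [0.525 0.221 0.156]
start_button_top 0.36 [189. 234. 234. 305.] [209.  260.1] 813 [0.311 0.425 0.152]
gate_handle 0.6 [408. 157. 422. 189.] [412.5 174.9] 203 [ 0.582 -0.175  0.143]
blower 0.69 [396. 122. 530. 250.] [460.9 186.2] 14332 [ 0.574 -0.375  0.   ]
[[0.77, -0.133], [0.818, -0.612], [0.389, -0.622], [0.354, -0.159]]
blower 0.36 [365. 190. 378. 266.] [370.4 222.2] 270 [ 0.444 -0.067  0.   ]
[[0.301, -0.045], [0.553, -0.045], [0.553, -0.079], [0.301, -0.078]]
hearth 0.59 [208. 142. 355. 253.] [280.  190.1] 11866 [0.544 0.237 0.   ]
[[0.353, 0.477], [0.708, 0.487], [0.705, -0.002], [0.351, 0.003]]
pan1 0.97 [213. 204. 245. 231.] [228.7 219.6] 625 [0.437 0.392 0.059]
pan1 0.91 [246. 100. 273. 134.] [258.6 118. ] 674 [0.773 0.312 0.059]
pan1 0.83 [278. 208. 312. 239.] [295.3 222.4] 682 [0.434 0.179 0.059]
pan1 0.75 [314. 205. 343. 236.] [327.8 218.6] 726 [0.449 0.076 0.059]
pan1 0.62 [256. 263. 287. 293.] [269.5 277.3] 752 [0.259 0.255 0.059]
pan1 0.55 [246. 209. 280. 233.] [262.3 218.2] 685 [0.444 0.285 0.059]
```

View pics/crop1.png

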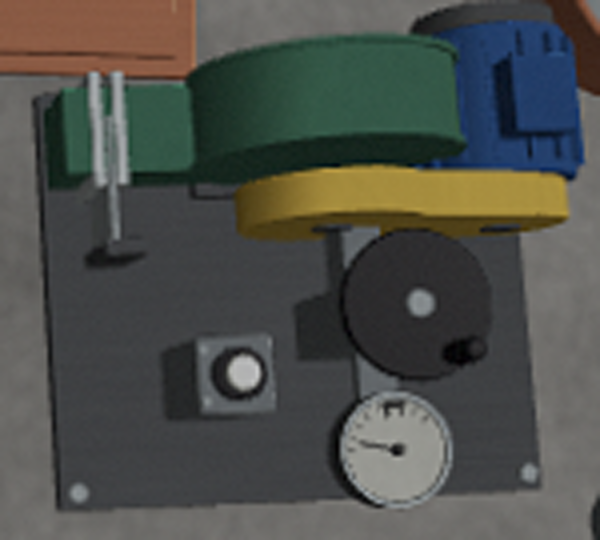

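Run:
```python
from h import *
P={}
for n,u,v,z in(('hub',420,303,.219),('crank',473,347,.2635),('button',243,371,.152),('dial',397,450,.156),('gate',122,246,.143),('c1',60,510,.02),('c2',540,488,.02),('c3',36,98,.02)):
    P[n]=pix2w('top',[385+u/4-.4,120+v/4-.4],z)[0]; print(n,P[n].round(4))
print('needle tip dir', (pix2w('top',[385+360/4,120+440/4],.156)-P['dial']).round(3))
h=P['hub'][:2];
a=P['c1']-P['c2'];b=P['hub']-P['dial'];e=P['c3']-P['c1']
print('yaws',np.degrees([np.arctan2(-a[0],a[1]),np.arctan2(b[1],b[0]),np.arctan2(e[1],e[0])]),'lens',[np.linalg.norm(v[:2]).round(4) for v in(a,b,e)])
d=P['crank']-P['hub'];print('crank r',np.linalg.norm(d[:2]),np.degrees(np.arctan2(d[1],d[0])))
```

```text
hub [ 0.5167 -0.3821  0.219 ]
crank [ 0.4813 -0.4004  0.2635]
button [ 0.4704 -0.2729  0.152 ]
dial [ 0.4137 -0.3889  0.156 ]
gate [ 0.5638 -0.1833  0.143 ]
c1 [ 0.364  -0.1614  0.02  ]
c2 [ 0.3899 -0.5674  0.02  ]
c3 [ 0.7075 -0.1396  0.02  ]
needle tip dir [[0.006 0.027 0.   ]]
yaws [3.64542609 3.7877724  3.63166334] lens [np.float64(0.4069), np.float64(0.1032), np.float64(0.3442)]
crank r 0.039836555801306565 -152.51167391049015
```

I take the copper pans at (230,220), (263,218), (296,221) and (327,219), not the blue look-alikes at (259,117) and (270,278). The handwheel at (490,196) is the only one. Its crank is at (503,207), and the crop confirms the hub-dial distance (103 mm), base size and crank radius. The needle points left and slightly up, about 0.28 rad.

```bash
python3 -m creep '[[0,0,-0.9,0,0.5],[0,0,-1.8,1.3,0.5],[0,0,-2.7,2.6,0.5],[0,0,-2.7,3.9,0.5],[0,0,-2.7,5.2,0.5]]' && python3 -m creep '[[0,0,0,1.3,0.5],[0,0,0,2.6,0.5],[0,0,0,2.65,0.5]]'
python3 - <<'E'
from h import *
go([.6,.05,.4]); go([.4813,-.4004,.33])
E
```

```text
clock: 1.23
position: [0.2496, 0.573, 0.4019]
tool_rot: [3.141, -0.001, 1.999]
force: [0.5, -0.3, 0.5]
grip_width: 0.0428
finger_force: 0.0
clock: 1.6
position: [0.2494, 0.573, 0.4013]
tool_rot: [3.141, 0.0, 1.636]
force: [-0.3, 0.5, 0.5]
grip_width: 0.0428
finger_force: 0.0
units [-9.077  5.267  0.023] yaw now 1.6355081618341842
units [-16.44    2.807   1.191] yaw now 1.6355081618341842
```

```bash
python3 -m creep '[[-0.85,0.5,0,0,0.5],[-1.7,1,0,0,0.5],[-2.55,1.5,0,0,0.5],[-3.4,2,0,0,0.5],[-4.25,2.5,0,0,0.5]]' && python3 -m creep '[[-0.85,0.5,0,0,0.5],[-1.7,1,0,0,0.5],[-2.55,1.5,0,0,0.5],[-3.4,2,0,0,0.5],[-4.25,2.5,0,0,0.5]]' && python3 -m creep '[[-0.9,-0.2,0,0,0.5],[-1.8,-0.4,0,0,0.5],[-2.7,-0.6,0,0,0.5],[-3.6,-0.8,0,0,0.5],[-4.5,-1,0,0,0.5]]' && python3 -m creep '[[-0.7,-0.2,0,0,0.5],[-1.5,-0.5,0,0,0.5],[-2.3,-0.9,0,0,0.5],[-2.8,-1.2,0,0,0.5],[-2.8,-1.2,0,0,0.5]]'
python3 - <<'E'
from h import *
go([.4813,-.4004,.40])
E
```

```text
clock: 2.22
position: [0.4164, 0.3263, 0.4016]
tool_rot: [3.141, -0.0, 1.64]
force: [1.1, 1.3, -0.1]
grip_width: 0.0428
finger_force: 0.0
clock: 2.85
position: [0.5824, 0.0816, 0.4015]
tool_rot: [3.141, -0.0, 1.64]
force: [0.9, 0.6, 1.4]
grip_width: 0.0425
finger_force: 0.0
clock: 3.48
position: [0.5384, -0.1918, 0.4015]
tool_rot: [3.141, -0.0, 1.64]
force: [1.4, -0.0, 0.2]
grip_width: 0.043
finger_force: 0.0
clock: 4.1
position: [0.476, -0.3648, 0.4014]
tool_rot: [-3.141, 0.001, 1.635]
force: [0.2, 0.4, 0.1]
grip_width: 0.0425
finger_force: 0.0
units [-0.597  0.051  0.024] yaw now 1.6348565929362402
```

```bash
python3 -m creep '[[-0.6,0.05,0.4,0,0.5],[-0.6,0.05,0.8,0,0.5],[-0.6,0.05,0.8,0,0.5]]'
python3 - <<'E'
from h import *
im=grab_frame('wrist'); cv2.imwrite('pics/w1.png',im)
for n,p in(('hub',[.5167,-.3821,.219]),('crank',[.4813,-.4004,.2635]),('dial',[.4137,-.3889,.156])): print(n,w2pix('wrist',p).round(0))
E
```

```text
clock: 4.47
position: [0.4833, -0.3969, 0.3519]
tool_rot: [-3.14, -0.002, 1.638]
force: [0.8, -0.1, 0.4]
grip_width: 0.0426
finger_force: 0.0
hub [[359. 182.]]
crank [[317. 216.]]
dial [[255. 169.]]
```

View pics/w1.png

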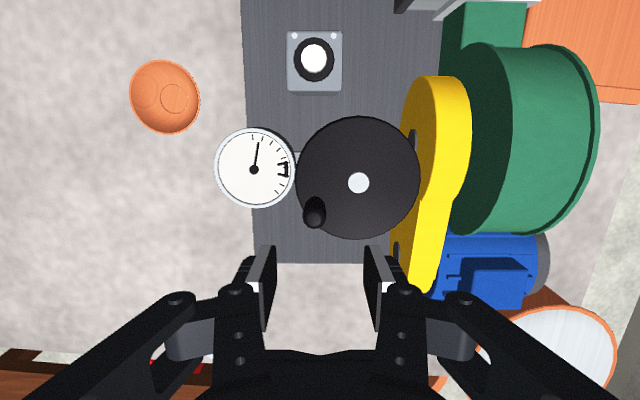

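Hub (358,182) and crank (316,215) match the predictions, and the needle is at about 0.15 rad, so roughly 2.9 turns are needed. Next is the descent and grasp.

```bash
python3 -m creep '[[-0.05,-0.05,0.7,0,0.5],[-0.05,-0.05,1.4,0,0.5],[-0.05,-0.05,1.9,0,0.5],[-0.05,-0.05,1.9,0,0.5]]' 70 && python3 -m creep '[[0,0,0,0,0],[0,0,0,0,0],[0,0,0,0,0],[0,0,0,0,0],[0,0,0,0,0]]' 70
python3 - <<'E'
from h import *
t=toolT()[:3,3]; h=np.array([.5167,-.3821]); d=t[:2]-h; print(np.linalg.norm(d)); a=np.arctan2(d[1],d[0])
# tool axes yaw 1.637: tx,ty
T=toolT()[:3,:3]
for r0 in(0,180):
  for k in range(1,6):
    v=.042*np.array([np.cos(a-np.radians(r0+36*k))-np.cos(a-np.radians(r0)),np.sin(a-np.radians(r0+36*k))-np.sin(a-np.radians(r0)),0]); print(r0+36*k,(T.T@v/.06).round(2)[:2])
E
```

```text
clock: 5.03
position: [0.4806, -0.4003, 0.239]
tool_rot: [-3.14, -0.001, 1.637]
force: [0.3, 0.2, 0.8]
grip_width: 0.0427
finger_force: 0.0
clock: 5.65
position: [0.4795, -0.4023, 0.2417]
tool_rot: [3.141, 0.001, 1.634]
force: [-9.5, 0.7, 11.6]
grip_width: 0.0161
finger_force: 68.2
0.042295369882168955
36 [ 0.43 -0.05]
72 [0.81 0.16]
108 [0.99 0.55]
144 [0.91 0.98]
180 [0.59 1.27]
216 [-0.43  0.05]
252 [-0.81 -0.16]
288 [-0.99 -0.55]
324 [-0.91 -0.98]
360 [-0.59 -1.27]
```

```bash
python3 -m creep '[[0.43,-0.05,-0.05,0,0],[0.81,0.16,-0.05,0,0],[0.99,0.55,-0.05,0,0],[0.91,0.98,-0.05,0,0],[0.59,1.27,-0.05,0,0]]' 80 && python3 -m creep '[[0,0,0,0,0]]'
python3 - <<'E'
from h import *
t=toolT()[:3,3]; d=t[:2]-np.array([.5167,-.3821]); print(d,np.linalg.norm(d),np.degrees(np.arctan2(d[1],d[0])))
E
```

```text
clock: 6.28
position: [0.553, -0.3606, 0.242]
tool_rot: [-3.137, -0.001, 1.636]
force: [-28.9, -8.5, -8.6]
grip_width: 0.0154
finger_force: 83.8
clock: 6.4
position: [0.5537, -0.3632, 0.2422]
tool_rot: [-3.14, 0.002, 1.634]
force: [1.3, -10.5, -20.5]
grip_width: 0.0157
finger_force: 82.7
[0.03696495 0.01886278] 0.04149954067474101 27.034695458157113
```

```bash
python3 -m creep '[[-0.43,0.05,0.03,0,0],[-0.81,-0.16,0.03,0,0],[-0.99,-0.55,0.03,0,0],[-0.91,-0.98,0.03,0,0],[-0.59,-1.27,0.03,0,0]]' && python3 -m creep '[[0.43,-0.05,0,0,0],[0.81,0.16,0,0,0],[0.99,0.55,0,0,0],[0.91,0.98,0,0,0],[0.59,1.27,0,0,0]]' && python3 -m creep '[[-0.43,0.05,0,0,0],[-0.81,-0.16,0,0,0],[-0.99,-0.55,0,0,0],[-0.91,-0.98,0,0,0],[-0.59,-1.27,0,0,0]]' && python3 -m creep '[[0,0,0,0,0]]'
python3 - <<'E'
from h import *
t=toolT()[:3,3]; d=t[:2]-np.array([.5167,-.3821]); print(d,np.linalg.norm(d),np.degrees(np.arctan2(d[1],d[0])))
cv2.imwrite('pics/w2.png',grab_frame('wrist')[0:300,120:520])
E
```

```text
clock: 7.02
position: [0.4796, -0.4032, 0.242]
tool_rot: [3.14, 0.004, 1.633]
force: [15.2, -2.0, -5.8]
grip_width: 0.0154
finger_force: 84.1
clock: 7.65
position: [0.5533, -0.361, 0.2418]
tool_rot: [-3.139, -0.0, 1.636]
force: [-32.0, -5.2, 7.4]
grip_width: 0.0157
finger_force: 85.9
clock: 8.28
position: [0.4798, -0.4035, 0.242]
tool_rot: [3.139, 0.004, 1.633]
force: [14.9, -4.5, -8.3]
grip_width: 0.0157
finger_force: 83.8
clock: 8.4
position: [0.4789, -0.4011, 0.2419]
tool_rot: [-3.141, -0.0, 1.634]
force: [-10.5, -0.1, 1.4]
grip_width: 0.016
finger_force: 84.3
[-0.03781801 -0.01897943] 0.04231335915433838 -153.34965625597857
```

View pics/w2.png

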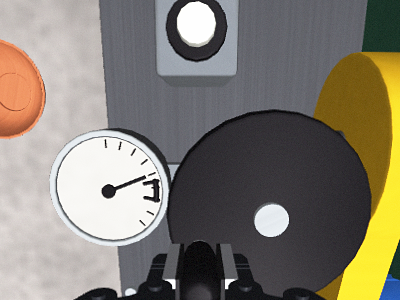

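```bash
python3 - <<'E'
from h import *
im=cv2.imread('pics/w2.png'); 
p=pix2w('wrist',[[228,191],[267,177],[279,190]],.157)
for q in p[1:]:
    d=q-p[0]; print(p[0].round(3),np.pi/2-np.arctan2(d[1],d[0])+.0645, np.linalg.norm(d))
E
python3 -m creep '[[0.43,-0.05,0,0,0],[0.81,0.16,0,0,0],[0.99,0.55,0,0,0],[0.91,0.98,0,0,0],[0.59,1.27,0,0,0]]' && python3 -m creep '[[0,0,0,0,0],[0,0,0,0,0]]'
python3 - <<'E'
from h import *
im=grab_frame('wrist'); cv2.imwrite('pics/w3.png',cv2.resize(im[100:300,100:400],None,fx=2,fy=2))
c=w2pix('wrist',[.4137,-.3889,.157])[0]; print(c)
E
```

```text
[ 0.412 -0.389  0.157] 1.2286093857462628 0.03022616769349651
[ 0.412 -0.389  0.157] 1.5519890965996181 0.03661136413823854
clock: 9.07
position: [0.5534, -0.361, 0.2416]
tool_rot: [-3.138, -0.001, 1.636]
force: [-35.7, -3.8, 12.5]
grip_width: 0.0165
finger_force: 58.4
clock: 9.32
position: [0.5537, -0.3631, 0.2419]
tool_rot: [-3.141, 0.002, 1.634]
force: [-6.5, -5.5, 0.5]
grip_width: 0.0159
finger_force: 78.0
[132.16162555 234.93714618]
```

View pics/w3.png

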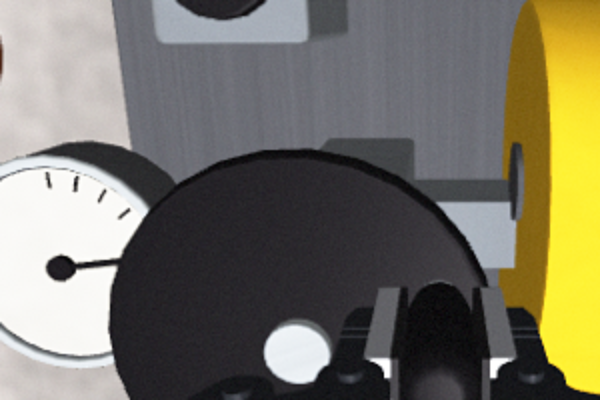

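The needle at (120,262) from centre (60,267) reads about 1.48 rad, so another 72° should reach mid-band. Then I release.

```bash
python3 -m creep '[[-0.22,0.05,0,0,0],[-0.43,0.05,0,0,0],[-0.64,-0.03,0,0,0],[-0.81,-0.16,0,0,0],[-0.81,-0.16,0,0,0]]' && python3 -m creep '[[0,0,0,0,0],[0,0,0,0,0],[0,0,0,0,0.5],[0,0,0,0,0.5],[0,0,0,0,0.5]]' && python3 -m creep '[[0,0,-0.7,0,0.5],[0,0,-1.5,0,0.5],[0,0,-2.3,0,0.5],[0.6,-0.5,-2.3,0,0],[1.2,-1.0,-2.3,0,0]]'
python3 - <<'E'
from h import *
im=grab_frame('wrist'); c=w2pix('wrist',[.4125,-.389,.157])[0].astype(int); print(c)
cv2.imwrite('pics/w4.png',cv2.resize(im[max(c[1]-80,0):c[1]+80,max(c[0]-80,0):c[0]+80],None,fx=3,fy=3))
go([.4704,-.2729,.23])
E
```

```text
clock: 10.0
position: [0.5467, -0.4089, 0.2417]
tool_rot: [-3.14, -0.004, 1.635]
force: [-14.9, 14.9, 11.0]
grip_width: 0.0156
finger_force: 80.1
clock: 10.62
position: [0.548, -0.4104, 0.241]
tool_rot: [3.141, 0.001, 1.635]
force: [-0.4, -0.1, -0.3]
grip_width: 0.0428
finger_force: 0.0
clock: 11.25
position: [0.4824, -0.3417, 0.3788]
tool_rot: [3.141, 0.001, 1.635]
force: [1.2, -0.1, 1.2]
grip_width: 0.0067
finger_force: 0.0
[261 215]
units [ 1.095 -0.069  2.482] yaw now 1.6342836477963425
```

View pics/w4.png

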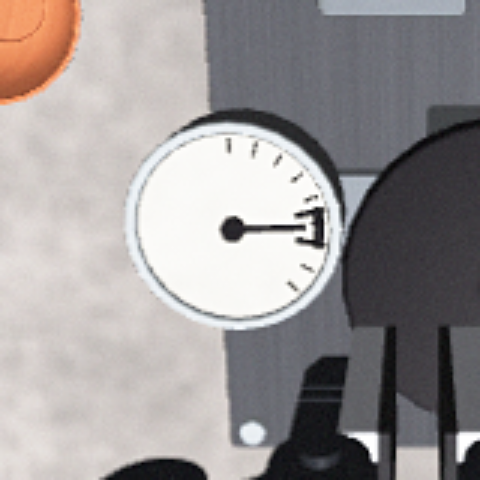

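Needle sits mid-band at (310,228). On to the button.

```bash
python3 -m creep '[[0.6,-0.07,0,0,0],[1.14,-0.07,0,0,0],[1.14,-0.07,0.9,0,0],[1.14,-0.07,1.8,0,0],[1.14,-0.07,2.6,0,0]]' && python3 -m creep '[[0,0,0.5,0,0],[0,0,0.95,0,0],[0,0,0.95,0,0]]'
```

```text
clock: 11.92
position: [0.4747, -0.274, 0.2212]
tool_rot: [3.141, 0.0, 1.635]
force: [1.6, -0.6, -0.1]
grip_width: 0.0001
finger_force: 0.0
clock: 12.3
position: [0.474, -0.274, 0.1645]
tool_rot: [-3.139, -0.001, 1.635]
force: [-0.5, 0.3, 0.2]
grip_width: -0.0
finger_force: 0.0
```

```bash
python3 -m creep '[[0.04,-0.06,0,0,0],[0.04,-0.06,0.1,0,0],[0.04,-0.06,0.15,0,0]]' && python3 -m creep '[[0,0,0.06,0,0],[0,0,0.06,0,0],[0,0,0.06,0,0]]'
```

```text
clock: 12.68
position: [0.4712, -0.2721, 0.1569]
tool_rot: [3.14, 0.0, 1.635]
force: [1.0, 0.6, 2.4]
grip_width: -0.0002
finger_force: 1.4
clock: 13.05
position: [0.4713, -0.2721, 0.1538]
tool_rot: [3.14, 0.0, 1.635]
force: [-3.1, 3.8, 19.4]
grip_width: 0.0002
finger_force: 9.9
```

```bash
python3 -m creep '[[0,0,-0.8,0,0],[0,0,-1.6,0,0.5],[0.3,0.5,-2.4,0,0.5],[0.8,1.2,-2.4,0,0.5],[0.9,1.4,-2.4,0,0.5]]'
python3 - <<'E'
from h import *
im=grab_frame('wrist'); print(status.observe()['position'],w2pix('wrist',[[.5638,-.1833,.143]]))
for d in silhouettes('wrist','gate_handle')[:2]: print(d['p'],np.array(d['extent'])*[640,400,640,400])
cv2.imwrite('pics/w5.png',im)
E
```

```text
clock: 13.68
position: [0.5533, -0.2099, 0.2967]
tool_rot: [3.141, -0.001, 1.639]
force: [0.1, 0.1, -0.1]
grip_width: 0.0425
finger_force: 0.0
[ 0.55336301 -0.21022034  0.29626446] [[333.34659639 163.3126938 ]]
0.97 [322.368 145.    438.976 189.8  ]
```

View pics/w5.png

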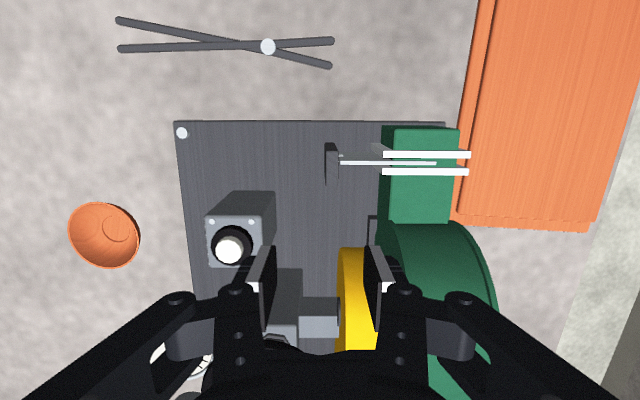

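```bash
python3 -m creep '[[0.44,0.18,0.2,0,0.5],[0.44,0.18,1,0,0.5],[0.44,0.18,1.9,0,0.5],[0.44,0.18,2.85,0,0.5],[0.44,0.18,2.85,0,0.5]]' && python3 -m creep '[[0,0,0,0,0],[0,0,0,0,0],[0,0,0,0,0],[0,0,0,0,0]]' 60 && python3 -m creep '[[0,-0.3,0,0,0],[0,-0.6,0,0,0],[0,-0.9,0,0,0],[0,-1,0,0,0],[0,-1,0,0,0]]'
```

```text
clock: 14.4
position: [0.5573, -0.1865, 0.1232]
tool_rot: [-3.135, -0.001, 1.633]
force: [-0.3, 0.7, 1.1]
grip_width: 0.0427
finger_force: 0.0
clock: 14.9
position: [0.5615, -0.1866, 0.1286]
tool_rot: [3.138, 0.001, 1.634]
force: [-1.2, -0.9, 8.1]
grip_width: 0.0109
finger_force: 58.6
clock: 15.52
position: [0.503, -0.1903, 0.1286]
tool_rot: [3.135, 0.002, 1.635]
force: [8.4, -1.9, 3.3]
grip_width: 0.0106
finger_force: 62.3
```

```bash
python3 -m creep '[[0,-0.06,0,0,0],[0,-0.06,0,0,0],[0,-0.06,0,0,0]]' && python3 -m creep '[[0,0,0,0,0.5],[0,0,0,0,0.5],[0,0,0,0,0.5],[0,0,-1,0,0.5],[0,0,-2,0,0.5]]' && python3 -m creep '[[0,0,-0.9,0,0.5],[0,0,-1.8,0,0.5],[0,0,-2.5,0,0.5],[0,0,-2.5,0,0.5]]'
python3 - <<'E'
from h import *
im=grab_frame('wrist'); 
for d in silhouettes('wrist','gate_handle')[:1]: print(d['p'],np.array(d['extent'])*[640,400,640,400],w2pix('wrist',[.502,-.186,.143]))
E
```

```text
clock: 15.9
position: [0.5027, -0.1903, 0.1287]
tool_rot: [3.13, 0.004, 1.636]
force: [32.3, -3.4, -16.8]
grip_width: 0.0111
finger_force: 60.5
clock: 16.52
position: [0.4962, -0.1899, 0.2475]
tool_rot: [-3.14, 0.0, 1.634]
force: [0.7, 0.0, 0.6]
grip_width: 0.0425
finger_force: 0.0
clock: 17.02
position: [0.4973, -0.1904, 0.3989]
tool_rot: [3.137, 0.001, 1.634]
force: [0.5, 0.7, -0.8]
grip_width: 0.0426
finger_force: 0.0
0.69 [320.768 154.48  404.608 186.6  ] [[324.43909133 168.82858121]]
```

```bash
python3 -m creep '[[0.9,0.05,0,0,0.6],[1.8,0.1,0,0,0.6],[2.7,0.15,0,0,0.6],[3.6,0.2,0,0,0.6],[4.5,0.3,0,0,0.6]]' && python3 -m creep '[[0.9,0.05,0,0,0.6],[1.8,0.1,0,0,0.6],[2,0.1,0,0,0.6],[2,0.1,0,0,0.6]]'
python3 - <<'E'
from h import *
T=toolT(); im=grab_frame('wrist'); cv2.imwrite('pics/w6.png',im); np.save('T6.npy',T); print(T[:3,3])
for n in('pan1','hearth'):
  for d in silhouettes('wrist',n)[:6]:
    e=np.array(d['extent'])*[640,400,640,400]; m=np.argwhere(d['mask'])[:,::-1]; c=m.mean(0)
    print(n,round(d['p'],2),e.round(0),c.round(1),len(m),pix2w('wrist',c,.03 if n=='pan1' else 0,T)[0].round(3))
    if n=='hearth':
        q=cv2.boxPoints(cv2.minAreaRect(m.astype(np.float32))); print(pix2w('wrist',q,0,T)[:,:2].round(3).tolist())
E
```

```text
clock: 17.75
position: [0.4967, 0.0824, 0.3951]
tool_rot: [-3.14, 0.0, 1.635]
force: [1.1, 0.3, 0.5]
grip_width: 0.0516
finger_force: 0.0
clock: 18.25
position: [0.4956, 0.2009, 0.395]
tool_rot: [-3.14, 0.001, 1.635]
force: [0.6, 0.1, 0.1]
grip_width: 0.0512
finger_force: 0.0
[0.49556718 0.20087363 0.39496008]
pan1 0.92 [474.  58. 554. 126.] [511.9  93.7] 3911 [0.778 0.318 0.03 ]
pan1 0.79 [255.   1. 320.  57.] [288.6  24.2] 3137 [0.438 0.389 0.03 ]
pan1 0.72 [134.  75. 203. 140.] [166.9 110. ] 3598 [0.257 0.26  0.03 ]
pan1 0.67 [256.  63. 322. 136.] [291.   97.6] 3419 [0.446 0.289 0.03 ]
pan1 0.63 [263. 199. 315. 257.] [288.3 228.6] 2573 [0.45  0.079 0.03 ]
pan1 0.59 [248. 135. 311. 199.] [281.2 167.5] 2904 [0.434 0.182 0.03 ]
hearth 0.59 [237.   1. 470. 280.] [360.8 125.5] 43261 [0.558 0.254 0.   ]
[[0.356, 0.424], [0.706, 0.448], [0.798, -0.017], [0.352, -0.045]]
```

View pics/w6.png

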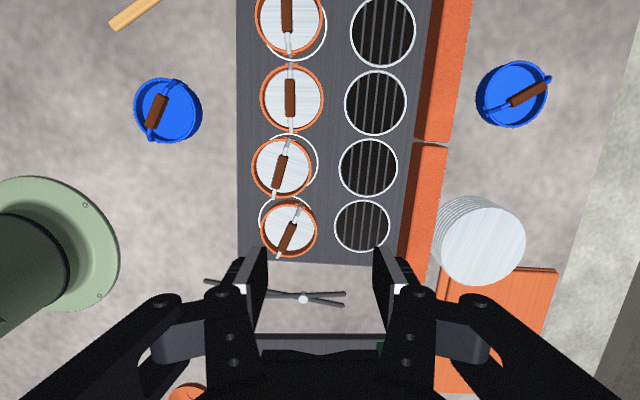

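The wrist view shows grates at (383,32), (375,103), (368,167) and (362,226). The copper pans' grips are at about (287,12), (290,97), (280,167) and (289,236). The blue ones at (167,110) and (512,94) stay put.

```bash
cat >> h.py <<'E'
def grips(im,T,box):
    "brown grips in box (u0,v0,u1,v1): world centre and direction of the long axis (deg)"
    h=cv2.cvtColor(im,cv2.COLOR_BGR2HSV); m=((h[...,0]<16)&(h[...,1]>110)&(h[...,2]<135)&(h[...,2]>30)).astype(np.uint8)
    k=np.zeros_like(m); k[box[1]:box[3],box[0]:box[2]]=1; n,l,s,c=cv2.connectedComponentsWithStats(cv2.morphologyEx(m*k,cv2.MORPH_OPEN,np.ones((3,3))))
    out=[]
    for i in range(1,n):
        if s[i,4]<100: continue
        q=pix2w('wrist',np.argwhere(l==i)[:,::-1],.066,T)[:,:2].astype(np.float32); (cx,cy),(a,b),t=cv2.minAreaRect(q)
        d=np.linalg.eigh(np.cov(q.T))[1][:,1]; out.append((s[i,4],c[i].round(0),round(cx,4),round(cy,4),round(min(a,b),3),round(max(a,b),3),round(np.degrees(np.arctan2(d[1],d[0]))%180,1))); print(*out[-1])
    return out
E
python3 - <<'E'
from h import *
im=cv2.imread('pics/w6.png'); T=np.load('T6.npy'); grips(im,T,(240,0,335,270))
G=pix2w('wrist',[[383,32],[375,103],[368,167],[362,226]],0,T)[:,:2]; print(G.round(4).tolist())
t=cv2.imread('pics/top0.png'); G2=pix2w('top',[[233.5,179.5],[265,179.5],[296.5,180],[328,180.5]],0)[:,:2]; print(G2.round(4).tolist())
# dark blobs
g=t.max(2); m=(g<45).astype(np.uint8); m[:165]=0;m[195:]=0;m[:,:215]=0;m[:,347:]=0
n,l,s,c=cv2.connectedComponentsWithStats(cv2.morphologyEx(m,cv2.MORPH_CLOSE,np.ones((3,5))))
for i in range(1,n):
    if s[i,4]>100: print('blob',s[i],pix2w('top',c[i],0)[0].round(4))
E
```

```text
325 [286.  15.] 0.4383 0.3905 0.013 0.037 94.4
349 [290.  97.] 0.447 0.2877 0.013 0.049 93.5
282 [279. 172.] 0.4354 0.1822 0.013 0.051 76.9
400 [285. 242.] 0.4492 0.0695 0.051 0.055 57.9
[[0.5784, 0.3945], [0.5776, 0.2907], [0.5773, 0.187], [0.578, 0.0806]]
[[0.5754, 0.3956], [0.5782, 0.2893], [0.5793, 0.1835], [0.5805, 0.0777]]
blob [ 221  165  121   29 2300] [0.5797 0.236  0.    ]
```

```bash
python3 -m creep '[[0.75,-0.36,0.6,0,0.5],[1.5,-0.72,1.2,0,0.5],[1.5,-0.72,2.1,0,0.5],[1.5,-0.72,3,0,0.5],[1.5,-0.72,3.9,0,0.5]]' && python3 -m creep '[[0,0,0.6,0,0.5],[0,0,1.2,0,0.5],[0,0,1.7,0,0.5],[0,0,1.7,0,0.5]]' && python3 -m creep '[[0,0,0,0,0],[0,0,0,0,0],[0,0,0,0,0],[0,0,0,0,0]]' 50
python3 - <<'E'
from h import *
go([.578,.2905,toolT()[2,3]])
E
```

```text
clock: 19.02
position: [0.4474, 0.2869, 0.1607]
tool_rot: [3.141, -0.0, 1.633]
force: [1.4, 1.0, -1.0]
grip_width: 0.0425
finger_force: 0.0
clock: 19.52
position: [0.4467, 0.2863, 0.0587]
tool_rot: [-3.139, 0.002, 1.633]
force: [0.3, -0.5, 0.2]
grip_width: 0.0427
finger_force: 0.0
clock: 20.02
position: [0.4477, 0.2881, 0.0613]
tool_rot: [3.14, -0.001, 1.634]
force: [-0.4, -2.8, 10.2]
grip_width: 0.0127
finger_force: 51.1
units [-0.099  2.17   0.004] yaw now 1.6344966378283914
```

```bash
python3 -m creep '[[-0.01,0.2,0,0,0],[-0.02,0.45,0,0,0],[-0.03,0.7,0,0,0],[-0.04,0.95,0,0,0],[-0.05,1.2,0,0,0]]' && python3 -m creep '[[-0.01,0.25,0,0,0],[-0.02,0.5,0,0,0],[-0.03,0.75,0,0,0],[-0.05,0.97,0,0,0],[-0.05,0.97,0,0,0]]' && python3 -m creep '[[0,0,0,0,0],[0,0,0,0,0]]'
```

```text
clock: 20.65
position: [0.5187, 0.2902, 0.0613]
tool_rot: [-3.141, -0.001, 1.635]
force: [-10.1, -0.7, 13.7]
grip_width: 0.0125
finger_force: 51.5
clock: 21.28
position: [0.579, 0.2906, 0.0614]
tool_rot: [3.138, -0.001, 1.634]
force: [6.7, 1.8, 6.4]
grip_width: 0.0124
finger_force: 50.6
clock: 21.52
position: [0.5787, 0.2906, 0.0614]
tool_rot: [3.138, -0.001, 1.635]
force: [5.7, -0.3, 5.1]
grip_width: 0.0128
finger_force: 50.5
```

```bash
python3 -m creep '[[0,0,0,0,0.4],[0,0,0,0,0.4],[0,0,0,0,0.4],[0,0,-0.8,0,0.4],[0,0,-1.7,0,0.5]]' && python3 -m creep '[[0,0,-0.9,0,0.5],[0.6,-0.6,-1.6,0,0.5],[1.1,-1.2,-2,0,0.5],[1.5,-1.9,-2,0,0.5],[1.5,-1.9,-2,0,0.5]]'
python3 - <<'E'
from h import *
T=toolT(); im=grab_frame('wrist'); cv2.imwrite('pics/w7.png',im); np.save('T7.npy',T); print(T[:3,3])
grips(im,T,(150,0,480,260))
for d in silhouettes('wrist','pan4')[:6]:
    m=np.argwhere(d['mask'])[:,::-1]; c=m.mean(0); print(round(d['p'],2),c.round(0),pix2w('wrist',c,.03,T)[0].round(3))
print(w2pix('wrist',[[.577,.395,0],[.578,.29,0],[.578,.185,0]],T).round(0))
E
```

```text
clock: 22.15
position: [0.5767, 0.29, 0.1624]
tool_rot: [-3.14, 0.001, 1.635]
force: [-0.0, -0.1, 0.8]
grip_width: 0.0429
finger_force: 0.0
clock: 22.78
position: [0.4545, 0.3753, 0.2822]
tool_rot: [-3.141, -0.001, 1.64]
force: [1.1, 0.3, -0.5]
grip_width: 0.0426
finger_force: 0.0
[0.45453266 0.37525736 0.28224904]
2378 [467. 197.] 0.6276 0.3751 0.024 0.18 93.1
538 [307. 155.] 0.4377 0.3987 0.012 0.05 93.6
354 [386. 216.] 0.5337 0.3324 0.018 0.062 50.3
181 [437. 246.] 0.6016 0.3036 0.011 0.041 84.8
361 [415. 246.] 0.5749 0.3006 0.016 0.037 94.0
232 [158. 251.] 0.2631 0.2714 0.015 0.031 54.6
0.84 [410. 237.] [0.579 0.297 0.03 ]
0.83 [299. 304.] [0.438 0.186 0.03 ]
0.8 [559. 229.] [0.776 0.321 0.03 ]
0.79 [307. 151.] [0.437 0.4   0.03 ]
0.6 [307. 344.] [0.453 0.118 0.03 ]
0.58 [167. 245.] [0.257 0.262 0.03 ]
[[414. 159.]
 [403. 233.]
 [393. 298.]]
```

View pics/w7.png

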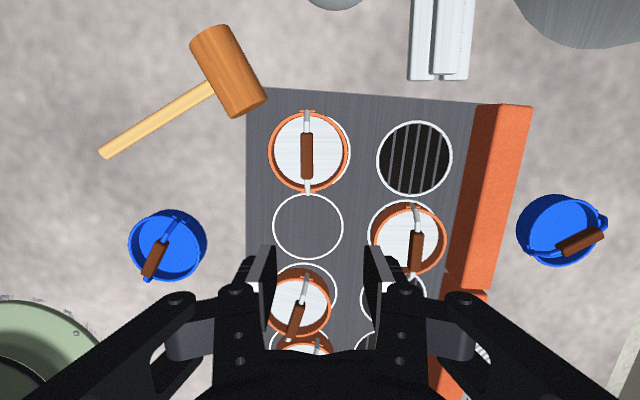

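```bash
python3 -m creep '[[0.41,-0.25,0.7,0,0.5],[0.41,-0.25,1.6,0,0.5],[0.41,-0.25,2.5,0,0.5],[0.41,-0.25,3.2,0,0.5],[0.41,-0.25,3.73,0,0.5]]' && python3 -m creep '[[0,0,0,0,0.5],[0,0,0,0,0],[0,0,0,0,0],[0,0,0,0,0],[0,0,0,0,0]]' 50
python3 - <<'E'
from h import *
T=toolT(); go([.577,.395+T[1,3]-.3987,T[2,3]])
E
```

```text
clock: 23.5
position: [0.442, 0.395, 0.0559]
tool_rot: [-3.141, 0.002, 1.633]
force: [0.7, 0.4, -0.1]
grip_width: 0.0428
finger_force: 0.0
clock: 24.12
position: [0.4418, 0.3968, 0.0596]
tool_rot: [3.14, -0.001, 1.635]
force: [-2.2, -2.2, 8.3]
grip_width: 0.0128
finger_force: 50.8
units [-0.205  2.245  0.003] yaw now 1.6345842529173935
```

```bash
python3 -m creep '[[-0.02,0.2,0,0,0],[-0.04,0.45,0,0,0],[-0.06,0.7,0,0,0],[-0.08,0.95,0,0,0],[-0.1,1.2,0,0,0]]' && python3 -m creep '[[-0.02,0.25,0,0,0],[-0.05,0.5,0,0,0],[-0.08,0.75,0,0,0],[-0.1,0.95,0,0,0],[-0.1,1.04,0,0,0]]' && python3 -m creep '[[0,0,0,0,0],[0,0,0,0,0],[0,0,0,0,0.4],[0,0,0,0,0.4],[0,0,0,0,0.4]]'
python3 - <<'E'
from h import *
go([.49,.20,.26]); print(w2pix('top',[[.4354,.1822,.06]]))
E
```

```text
clock: 24.75
position: [0.5133, 0.396, 0.0597]
tool_rot: [-3.141, -0.001, 1.635]
force: [-8.1, 0.2, 9.1]
grip_width: 0.0126
finger_force: 51.0
clock: 25.38
position: [0.5763, 0.3935, 0.0597]
tool_rot: [-3.142, -0.001, 1.635]
force: [-9.5, -0.6, 10.7]
grip_width: 0.0129
finger_force: 51.2
clock: 26.0
position: [0.5762, 0.393, 0.0582]
tool_rot: [3.141, 0.0, 1.635]
force: [0.4, -0.1, -0.2]
grip_width: 0.0342
finger_force: 0.0
units [-3.119 -1.639 -3.364] yaw now 1.6346576577002558
[[294.43531044 221.88985967]]
```

```bash
python3 -m creep '[[0,0,-0.8,0,0.4],[0,0,-1.7,0,0.5],[-0.4,-0.3,-2.5,0,0.5],[-1.1,-0.7,-3.1,0,0.5],[-1.9,-1.1,-3.36,0,0.5]]' && python3 -m creep '[[-0.7,-0.3,0,0,0.5],[-1.2,-0.5,0,0,0.5],[-1.2,-0.5,0,0,0.5]]'
python3 - <<'E'
from h import *
T=toolT(); im=grab_frame('wrist'); cv2.imwrite('pics/w8.png',im); np.save('T8.npy',T); print(T[:3,3])
grips(im,T,(150,0,480,270))
for d in silhouettes('wrist','pan4')[:6]:
    m=np.argwhere(d['mask'])[:,::-1]; c=m.mean(0); print(round(d['p'],2),c.round(0),pix2w('wrist',c,.03,T)[0].round(3))
print(w2pix('wrist',[[.578,.29,0],[.578,.185,0],[.579,.079,0]],T).round(0))
E
```

```text
clock: 26.62
position: [0.5173, 0.2743, 0.2616]
tool_rot: [3.139, -0.001, 1.635]
force: [1.1, 0.1, -0.0]
grip_width: 0.0422
finger_force: 0.0
clock: 27.0
position: [0.492, 0.1992, 0.2603]
tool_rot: [3.141, -0.0, 1.632]
force: [0.9, 0.9, 0.1]
grip_width: 0.0427
finger_force: 0.0
[0.49202649 0.19919376 0.26033243]
269 [377.  24.] 0.5351 0.3543 0.009 0.042 130.2
169 [421.   5.] 0.5759 0.3715 0.009 0.016 13.0
2676 [466.  80.] 0.6304 0.3119 0.021 0.136 92.3
435 [434. 100.] 0.5978 0.2859 0.024 0.071 87.3
812 [410.  96.] 0.5764 0.2902 0.016 0.05 93.2
2296 [445. 208.] 0.6364 0.1716 0.036 0.137 88.9
776 [260. 196.] 0.4203 0.1831 0.044 0.056 54.7
143 [279. 219.] 0.4512 0.1552 0.008 0.037 17.1
226 [277. 231.] 0.4463 0.1398 0.01 0.042 13.7
107 [308. 241.] 0.4825 0.1304 0.007 0.027 131.2
0.97 [410.  19.] [0.576 0.37  0.03 ]
0.89 [290. 261.] [0.461 0.086 0.03 ]
0.87 [403.  97.] [0.578 0.292 0.03 ]
0.79 [115. 110.] [0.258 0.26  0.03 ]
0.75 [270. 186.] [0.434 0.183 0.03 ]
0.57 [583.  86.] [0.777 0.318 0.03 ]
[[396. 100.]
 [386. 185.]
 [378. 260.]]
```

View pics/w8.png

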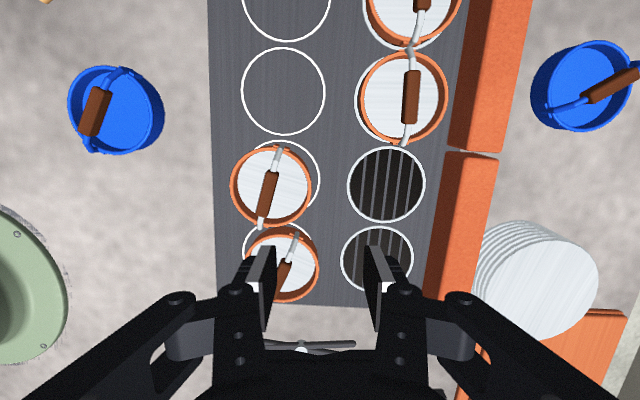

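Run:
```python
from h import *
for f,a,b in(('T8.npy',[276.5,172],[262,215]),('T6.npy',[297,222],[281,250])):
    p=pix2w('wrist',[a,b],.066,np.load(f)); d=p[0]-p[1]; print(p.mean(0).round(4),np.linalg.norm(d),np.degrees(np.arctan2(d[1],d[0])))
go([.4355,.182,.0585])
```

```text
[0.4384 0.1824 0.066 ] 0.05091148558133951 73.09128201167587
[0.4538 0.0801 0.066 ] 0.05448064458622163 64.46928699946687
units [-0.269 -0.97   3.357] yaw now 1.6346238233345183
```

```bash
python3 -m creep '[[-0.26,-0.5,0.4,1.2,0.5],[-0.26,-0.94,1,2.33,0.5],[-0.26,-0.94,1.9,2.33,0.5],[-0.26,-0.94,2.7,2.33,0.5],[-0.26,-0.94,3.36,2.33,0.5]]' && python3 -m creep '[[0,0,0,0,0.5],[0,0,0,0,0],[0,0,0,0,0],[0,0,0,0,0],[0,0,0,0,0]]' 50
python3 - <<'E'
from h import *
T=toolT(); go([.578,.1853,T[2,3]])
E
```

```text
clock: 27.72
position: [0.4368, 0.1831, 0.056]
tool_rot: [-3.141, 0.0, 1.311]
force: [1.1, 0.4, 0.1]
grip_width: 0.0426
finger_force: 0.0
clock: 28.35
position: [0.4377, 0.1828, 0.0597]
tool_rot: [3.14, -0.002, 1.31]
force: [-0.7, 0.6, 6.9]
grip_width: 0.0125
finger_force: 49.7
units [0.644 2.248 0.005] yaw now 1.3096505861619505
```

```bash
python3 -m creep '[[0.06,0.2,0,0,0],[0.13,0.45,0,0,0],[0.2,0.7,0,0,0],[0.27,0.95,0,0,0],[0.34,1.2,0,0,0]]' && python3 -m creep '[[0.07,0.25,0,0,0],[0.14,0.5,0,0,0],[0.21,0.75,0,0,0],[0.28,0.95,0,0,0],[0.3,1.05,0,0,0]]' && python3 -m creep '[[0,0,0,0,0],[0,0,0,0,0],[0,0,0,0,0.4],[0,0,0,0,0.4],[0,0,0,0,0.4]]'
python3 - <<'E'
from h import *
go([.48,.10,.26])
E
```

```text
clock: 28.98
position: [0.5119, 0.1838, 0.0597]
tool_rot: [-3.141, -0.001, 1.31]
force: [-6.7, 1.0, 7.1]
grip_width: 0.0129
finger_force: 49.8
clock: 29.6
position: [0.5776, 0.185, 0.0597]
tool_rot: [-3.142, -0.001, 1.31]
force: [-10.3, 1.6, 14.5]
grip_width: 0.013
finger_force: 50.8
clock: 30.22
position: [0.5773, 0.1844, 0.0582]
tool_rot: [3.141, -0.0, 1.309]
force: [0.4, -0.2, -0.5]
grip_width: 0.0341
finger_force: 0.0
units [-1.778 -1.203 -3.363] yaw now 1.3093844110091282
```

```bash
python3 -m creep '[[0,0,-0.8,0,0.4],[0,0,-1.7,0,0.5],[-0.4,-0.2,-2.5,0,0.5],[-1,-0.6,-3.1,0,0.5],[-1.6,-1.1,-3.36,0,0.5]]' && python3 -m creep '[[-0.2,-0.1,0,0.6,0.5],[-0.2,-0.1,0,1.3,0.5],[-0.2,-0.1,0,1.3,0.5]]'
python3 - <<'E'
from h import *
T=toolT(); im=grab_frame('wrist'); cv2.imwrite('pics/w9.png',im); np.save('T9.npy',T); print(T[:3,3])
for d in silhouettes('wrist','pan4')[:6]:
    m=np.argwhere(d['mask'])[:,::-1]; c=m.mean(0); print(round(d['p'],2),c.round(0),pix2w('wrist',c,.03,T)[0].round(3))
print(w2pix('wrist',[[.578,.185,0],[.579,.079,0],[.4538,.08,.066]],T).round(0))
E
```

```text
clock: 30.85
position: [0.4884, 0.1078, 0.2614]
tool_rot: [3.14, -0.001, 1.309]
force: [0.4, -0.6, 0.5]
grip_width: 0.0426
finger_force: 0.0
clock: 31.22
position: [0.4798, 0.0987, 0.2599]
tool_rot: [3.141, -0.0, 1.128]
force: [0.1, -0.9, -0.3]
grip_width: 0.043
finger_force: 0.0
[0.47976154 0.09866791 0.25985752]
0.92 [ 87. 132.] [0.26  0.258 0.03 ]
0.85 [327.   9.] [0.561 0.252 0.03 ]
0.81 [369.  65.] [0.578 0.184 0.03 ]
0.66 [305. 201.] [0.45  0.078 0.03 ]
[[365.  68.]
 [399. 151.]
 [306. 207.]]
```

View pics/w9.png

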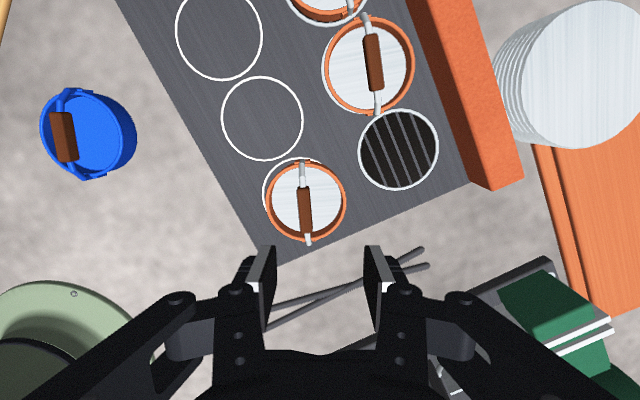

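Run:
```python
from h import *
p=pix2w('wrist',[[302.5,187],[306.5,236]],.066,np.load('T9.npy')); d=p[0]-p[1]; c=p.mean(0); print(c.round(4),np.linalg.norm(d),np.degrees(np.arctan2(d[1],d[0])),np.degrees(1.128))
go([c[0],c[1],.0585])
```

```text
[0.4498 0.0752 0.066 ] 0.05624494922516199 68.29941138456948 64.62963929075686
units [-0.568 -0.286  3.353] yaw now 1.130426259199092
```

```bash
python3 -m creep '[[-0.54,-0.29,0.6,-0.3,0.5],[-0.54,-0.29,1.5,-0.3,0.5],[-0.54,-0.29,2.3,-0.3,0.5],[-0.54,-0.29,3,-0.3,0.5],[-0.54,-0.29,3.35,-0.3,0.5]]' && python3 -m creep '[[0,0,0,0,0.5],[0,0,0,0,0],[0,0,0,0,0],[0,0,0,0,0],[0,0,0,0,0]]' 50
python3 - <<'E'
from h import *
T=toolT(); go([.579,.0795,T[2,3]])
E
```

```text
clock: 31.95
position: [0.4494, 0.0766, 0.0565]
tool_rot: [-3.14, 0.002, 1.172]
force: [0.2, -0.0, 0.6]
grip_width: 0.0428
finger_force: 0.0
clock: 32.58
position: [0.4509, 0.0771, 0.0598]
tool_rot: [3.14, -0.001, 1.17]
force: [-1.0, -0.8, 5.9]
grip_width: 0.0129
finger_force: 49.0
units [0.87  1.951 0.004] yaw now 1.1704168509502306
```

```bash
python3 -m creep '[[0.09,0.2,0,0,0],[0.19,0.42,0,0,0],[0.29,0.65,0,0,0],[0.39,0.88,0,0,0],[0.5,1.1,0,0,0]]' && python3 -m creep '[[0.1,0.22,0,0,0],[0.2,0.45,0,0,0],[0.3,0.68,0,0,0],[0.37,0.85,0,0,0],[0.37,0.85,0,0,0]]' && python3 -m creep '[[0,0,0,0,0],[0,0,0,0,0],[0,0,0,0,0.4],[0,0,0,0,0.4],[0,0,0,0,0.4]]' && python3 -m creep '[[0,0,-0.8,0,0.4],[0,0,-1.7,0,0.5],[0.2,-0.2,-2.6,0,0.5],[0.8,-1,-3.4,0,0.5],[1.4,-1.8,-4.2,0,0.5]]'
python3 - <<'E'
from h import *
go([.48,.2,.40])
E
```

```text
clock: 33.2
position: [0.5222, 0.0788, 0.0598]
tool_rot: [-3.14, 0.0, 1.17]
force: [-9.3, -0.4, 11.7]
grip_width: 0.0129
finger_force: 49.6
clock: 33.83
position: [0.5796, 0.0795, 0.0599]
tool_rot: [3.139, -0.001, 1.17]
force: [4.8, 0.3, 3.8]
grip_width: 0.0125
finger_force: 50.1
clock: 34.45
position: [0.578, 0.0792, 0.0587]
tool_rot: [-3.141, 0.0, 1.17]
force: [-0.6, 0.7, -0.6]
grip_width: 0.0341
finger_force: 0.0
clock: 35.08
position: [0.5219, 0.1802, 0.2941]
tool_rot: [-3.142, -0.0, 1.169]
force: [1.2, 1.2, -0.5]
grip_width: 0.0428
finger_force: 0.0
units [ 0.031 -0.772 -1.764] yaw now 1.1690144446748418
```

```bash
python3 -m creep '[[0.5,-0.6,-0.5,-1.1,0.5],[1,-1.2,-1,-2.3,0.5],[1.4,-1.6,-1.4,-3.4,0.5],[1.68,-2,-1.76,-3.4,0.5],[1.68,-2,-1.76,-3.4,0.5]]'
python3 - <<'E'
from h import *
im0=grab_frame('top'); T=toolT(); im=grab_frame('wrist'); print(T[:3,3])
G=np.array([[.579,.0795],[.578,.185],[.578,.29],[.577,.395]])
for cam_,z in(('wrist',.03),('top',.03)):
  for d in silhouettes(cam_,'pan4')[:7]:
    m=np.argwhere(d['mask'])[:,::-1]; c=m.mean(0); p=pix2w(cam_,c,z,T)[0]; print(cam_,round(d['p'],2),c.round(0),p.round(3),np.linalg.norm(G-p[:2],axis=1).min().round(4))
cv2.imwrite('pics/w10.png',np.vstack([im[:300],cv2.resize(im0[90:260,190:540],(640,300))]))
E
```

```text
clock: 35.7
position: [0.4509, 0.3209, 0.3995]
tool_rot: [3.141, -0.002, 1.648]
force: [0.4, -0.2, -0.4]
grip_width: 0.0427
finger_force: 0.0
[0.45145341 0.31935953 0.39852844]
wrist 0.98 [198. 185.] [0.256 0.26  0.03 ] 0.3237
wrist 0.93 [361. 298.] [0.545 0.071 0.03 ] 0.0347
wrist 0.87 [401. 109.] [0.57  0.403 0.03 ] 0.0107
wrist 0.87 [519. 174.] [0.778 0.319 0.03 ] 0.2017
wrist 0.81 [396. 181.] [0.577 0.292 0.03 ] 0.002
wrist 0.75 [358. 176.] [0.514 0.296 0.03 ] 0.0638
wrist 0.7 [388. 236.] [0.577 0.195 0.03 ] 0.0104
top 0.86 [328. 180.] [0.578 0.078 0.03 ] 0.0017
top 0.8 [258. 118.] [0.783 0.317 0.03 ] 0.2067
top 0.78 [264. 178.] [0.579 0.29  0.03 ] 0.0007
top 0.65 [296. 179.] [0.578 0.183 0.03 ] 0.0022
```

View pics/w10.png

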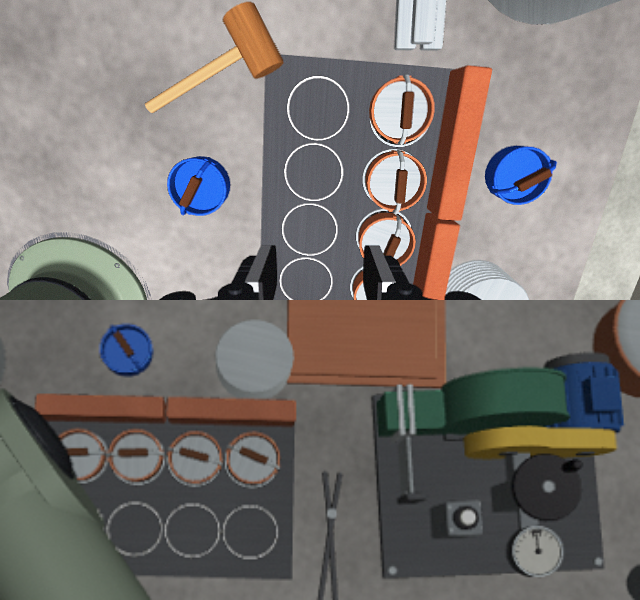

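Run:
```python
from h import *
print(pix2w('wrist',[[406.5,110.5],[400.5,184]],.066).round(4), w2pix('wrist',[[.577,.395,0],[.577,.395,.037]]).round(1))
im=grab_frame('wrist'); c=w2pix('wrist',[.577,.395,0.0])[0].astype(int); cv2.imwrite('pics/w11.png',cv2.resize(im[c[1]-55:c[1]+55,c[0]-60:c[0]+60],None,fx=5,fy=5,interpolation=cv2.INTER_CUBIC)); print(c)
```

```text
[[0.5693 0.3996 0.066 ]
 [0.5759 0.2928 0.066 ]] [[400.1 113.8]
 [406.1 114. ]]
[400 113]
```

View pics/w11.png

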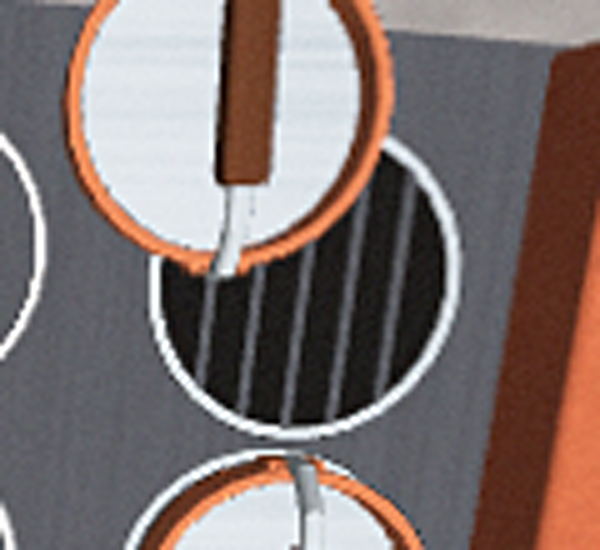

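Pan 4 has just been knocked: it stands about 35 mm left of and short of grate 4 (the grate's ring is visible at crop (305,265)). I'll measure it again and put it back.

```bash
python3 -m creep '[[0.3,0,0,0,0.5],[0.6,0.4,0.3,0,0.5],[0.6,0.6,0.6,0,0.5],[0.6,0.6,0.6,0,0.5]]'
python3 - <<'E'
from h import *
T=toolT(); im=grab_frame('wrist')
for d in silhouettes('wrist','pan4')[:6]:
    m=np.argwhere(d['mask'])[:,::-1]; c=m.mean(0); p=pix2w('wrist',c,.03,T)[0]; print(round(d['p'],2),c.round(0),p.round(4),len(m))
u=w2pix('wrist',[.55,.425,.066],T)[0].astype(int); print('box',u); grips(im,T,(u[0]-40,max(u[1]-50,0),u[0]+25,u[1]+50))
g=w2pix('wrist',[[.577,.395,0]],T)[0]
print(T[:3,3]); go([.55,.425,.0585])
E
```

```text
clock: 36.45
position: [0.4851, 0.357, 0.3605]
tool_rot: [-3.139, 0.002, 1.643]
force: [0.9, -0.1, -0.5]
grip_width: 0.0426
finger_force: 0.0
0.93 [377. 207.] [0.5774 0.2925 0.03  ] 3153
0.88 [355. 324.] [0.565  0.0784 0.03  ] 1713
0.82 [356. 266.] [0.5559 0.19   0.03  ] 1319
0.72 [170. 212.] [0.2574 0.261  0.03  ] 3309
0.61 [508. 199.] [0.7775 0.3198 0.03  ] 3598
box [373 117]
427 [367. 101.] 0.539 0.4448 0.014 0.05 94.3
[0.48509675 0.35696116 0.36053233]
units [1.049 1.165 5.069] yaw now 1.6437726452161017
```

```bash
python3 -m creep '[[0.7,0.5,0.4,0,0.5],[1.39,1,0.8,0,0.5],[1.39,1,1.7,0,0.5],[1.39,1,2.6,0,0.5],[1.39,1,3.4,0,0.5]]' && python3 -m creep '[[0,0,0.7,0,0.5],[0,0,1.3,0,0.5],[0,0,1.63,0,0.5],[0,0,1.63,0,0.5]]' && python3 -m creep '[[0,0,0,0,0],[0,0,0,0,0],[0,0,0,0,0],[0,0,0,0,0]]' 50
python3 - <<'E'
from h import *
T=toolT(); go([.577,.395+T[1,3]-.4448,T[2,3]]); go([.577,.395,T[2,3]])
E
```

```text
clock: 37.17
position: [0.5384, 0.4452, 0.1577]
tool_rot: [3.141, -0.001, 1.644]
force: [0.7, 0.8, 0.1]
grip_width: 0.0429
finger_force: 0.0
clock: 37.67
position: [0.5385, 0.445, 0.0604]
tool_rot: [-3.141, 0.001, 1.644]
force: [0.4, 0.0, 0.7]
grip_width: 0.0424
finger_force: 0.0
clock: 38.17
position: [0.5395, 0.4458, 0.0624]
tool_rot: [3.14, -0.002, 1.644]
force: [0.3, -0.5, 7.0]
grip_width: 0.0126
finger_force: 49.8
units [-0.874  0.562 -0.   ] yaw now 1.6443765369230539
units [-0.89  0.56 -0.  ] yaw now 1.6443765369230539
```

```bash
python3 -m creep '[[-0.17,0.11,0,0,0],[-0.36,0.23,0,0,0],[-0.55,0.36,0,0,0],[-0.75,0.48,0,0,0],[-0.85,0.56,0,0,0]]' && python3 -m creep '[[0,0,0,0,0],[0,0,0,0,0],[0,0,0,0,0.4],[0,0,0,0,0.4],[0,0,0,0,0.4]]' && python3 -m creep '[[0,0,-0.8,0,0.4],[0,0,-1.7,0,0.5],[0,-0.4,-2.6,0,0.5],[0,-0.9,-3.4,0,0.5],[-0.4,-1.4,-4.2,0,0.5]]' && python3 -m creep '[[-0.5,-0.2,-0.5,0,0.5],[-1,-0.4,-1,0,0.5],[-1,-0.4,-1,0,0.5]]'
python3 - <<'E'
from h import *
T=toolT(); im=grab_frame('wrist'); G=np.array([[.579,.0795],[.578,.185],[.578,.29],[.577,.395]]); print(T[:3,3])
for d in silhouettes('wrist','pan4')[:7]:
    m=np.argwhere(d['mask'])[:,::-1]; c=m.mean(0); p=pix2w('wrist',c,.03,T)[0]; print(round(d['p'],2),p.round(4),len(m),np.linalg.norm(G-p[:2],axis=1).min().round(3))
for g in G[1:]:
    u=w2pix('wrist',[*g,.066],T)[0].astype(int); grips(im,T,(u[0]-16,max(u[1]-26,0),u[0]+14,u[1]+26))
grab_frame('top')
for d in silhouettes('top','pan4')[:7]:
    m=np.argwhere(d['mask'])[:,::-1]; c=m.mean(0); p=pix2w('top',c,.03)[0]; print('top',round(d['p'],2),p.round(4),len(m),np.linalg.norm(G-p[:2],axis=1).min().round(3))
E
```

```text
clock: 38.8
position: [0.5764, 0.3979, 0.0625]
tool_rot: [3.14, -0.003, 1.645]
force: [-6.1, 6.2, 8.1]
grip_width: 0.0126
finger_force: 50.1
clock: 39.42
position: [0.576, 0.3968, 0.0607]
tool_rot: [3.142, -0.0, 1.645]
force: [0.2, -0.8, -0.1]
grip_width: 0.0342
finger_force: 0.0
clock: 40.05
position: [0.4924, 0.3676, 0.3139]
tool_rot: [-3.141, -0.001, 1.647]
force: [-0.3, 0.9, 1.3]
grip_width: 0.0425
finger_force: 0.0
clock: 40.42
position: [0.475, 0.3033, 0.3754]
tool_rot: [3.138, -0.002, 1.642]
force: [0.8, 0.8, -0.2]
grip_width: 0.0427
finger_force: 0.0
[0.47501282 0.30330552 0.37544425]
0.89 [0.575 0.193 0.03 ] 2353 0.009
0.85 [0.5763 0.3975 0.03  ] 3800 0.003
0.78 [0.5775 0.292  0.03  ] 3183 0.002
0.72 [0.2569 0.2603 0.03  ] 3286 0.323
0.7 [0.5159 0.3017 0.03  ] 41985 0.063
0.65 [0.5536 0.0769 0.03  ] 1066 0.026
0.57 [0.7776 0.3188 0.03  ] 3525 0.202
158 [382. 239.] 0.5783 0.1969 0.016 0.028 84.6
339 [390. 178.] 0.5769 0.291 0.015 0.05 94.1
398 [398. 101.] 0.5752 0.3965 0.014 0.049 94.0
top 0.91 [0.5793 0.2898 0.03  ] 726 0.001
top 0.8 [0.5788 0.0783 0.03  ] 698 0.001
top 0.79 [0.5772 0.1824 0.03  ] 696 0.003
top 0.75 [0.7823 0.3163 0.03  ] 692 0.206
```

```bash
python3 -c "
from workcell import bot; print(bot.job_done())"
```

```text
the job is handed in; nothing more can be done
None
```

The job is handed in with no verdict returned: needle mid-band, start button pressed with the gate shut, gate pulled to its stop, and all four copper pans within about 3 mm of their grate centres, including pan 4, re-centred after a knock.

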